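Take the safety cap off the cooktop cleaner in the cupboard door

ROBOT

A 6-joint arm with a two-finger parallel gripper is mounted at the origin on the work surface. World frame = base frame: x ahead of the robot, y to its left, z up, the work surface at z = 0. Lengths are in m, angles in rad, forces in N, time in s.
With the tool pointing down it reaches from about 0.4 to 0.825 m from the base axis. Payload 7 kg.
Tool frame: the origin (TCP) lies between the finger pads; the fingertips stand 8 mm ahead of it and the grasp point (between the pads) lies 11 mm behind it (arm.finger_overhang is the distance from the TCP to the fingertips, in m); z points along the fingers, y is the line along which they close (so a half turn about z gives the same grasp; the last joint's range is limited). The gripper opens to 88 mm and grips with 3 to 60 N. Pads are 19 mm wide; open, the fingers measure 130 mm over their backs; the gripper's body (78 mm by 193 mm) begins 47 mm behind the grasp point.
Start: joints at [1.584, 0.359, 0.012, 0, -1.224, -0.288], TCP at [0.183, 0.65, 0.235] pointing down, gripper open.
Joint ranges: [-3.07, 3.07], [-1.43, 2.12], [-1.02, 1.25], [-3.03, 1.67], [-3.05, -0], [-3.03, 3.03]. Speed limits (rad/s): [2.39, 2.39, 3.01, 3.14, 3.14, 3.14].

INTERFACE

Orientations are given as [roll, pitch, yaw] about the fixed x, y, z axes, in that order (R = Rz(yaw) Ry(pitch) Rx(roll)).
In Python, from station import arm gives the robot as it stands.
- The arm moves only by the tool move_arm, never from a script. Its argument "rows" is text: rows parted by semicolons, each of 7 numbers parted by spaces: the turn, a rotation vector about the tool's x, y, z in degrees, then the shift along the tool's x, y, z in m, then the finger opening in m, from 0 to 0.0876. A call has 1 to 8 rows; each row shifts and turns the commanded pose from where the row before left it, along the tool's axes as they then stand; what a row does not reach is not made up. A row lasts 1/8 s, in which the tool goes at most 62.5 mm and 10.7 degrees, less where a joint would pass 70% of its speed; a pose out of reach is approached as far as the arm can. A call is refused whole if a number of a shift passes 0.0625 or a number of a turn 10.7, either way. A call with a gripper value outside its range is refused whole. The fingers move at their own pace and stop on an object; "squeeze" is the grip in N (left out, the last holds). Time passes only in rows, so rows that do not move let the fingers close. It gives the time, the measured TCP pose, the force, the opening and the grip force at its end, in the units of the state.
- arm.get_state(): the state, without advancing time (a new reading comes with each control period).
- arm.grab_frame(name): name is "scene" or "top" or "wrist"; returns (picture, depth): 384x512x3 uint8, blue, green, red; 384x512 float32, m along the optical axis (not along the pixel's ray), 0 where there is no reading.
- arm.camera_model(name): a dict with "mtx" (3x3 intrinsics, pixels), "camera_from_world" (4x4, takes a point from world to camera coordinates); the wrist camera has in their place "mount" (4x4, takes a point from camera to tool coordinates, whose origin is the TCP and whose axes are the flange's). Camera axes: x right, y down, z forward; pixel columns grow to the right and rows downward; lengths in m; the calibration is good to about 2 mm. A picture is of the moment at which its call begins: read the wrist's pose just before it. camera_model takes no time and is no camera call.
- arm.job_done(): hands the job in; it is judged then, once.
The state is a dict: "t": time; "q": joint angles; "qd": joint speeds; "joint_efforts": joint torques, N m; "eef_pos": TCP position; "ee_rot": TCP orientation; "force": force on the tool from outside, world axes, zero at the start; "moment": the same for the moment, N m; "width": finger opening in m; "gripper_force": force on a finger pad.
Only numpy, scipy, OpenCV 4.12 (cv2) and the standard library are available. Lean on these libraries where they do the work, as an engineer would, in place of code of your own. Each camera call takes 0.05 s, during which the arm holds its last target. There are 200 camera calls.

TASK

To get on with cleaning the range, pull the little white cupboard's door wide open by its handle; then, where it stands in the rack on the inside of the door, open the taller bottle, the one with the wide ribbed push-and-turn safety cap: press the cap down, twist it anticlockwise and lift it off. Leave both bottles standing in the rack, the door open and everything else as it lies. Finish still gripping the cap, held level a few centimetres straight above the open neck: do not put it down or let go.

Things in the scene. Friction and masses are not known exactly. Their poses are not given: they have to be found in the camera images.
- door (a joint): Door of the white cupboard (280 wide, 180 deep, 300 high; it faces the robot). Upright hinge at its left (+y) edge. 0 shut, grows in rad as it opens towards the robot and then left, clockwise from above, at most 1.85. Stays where left; 0.3 N m of friction (1.5 N at the handle), no catch. Panel 280 wide, 16 thick, 50 to 300 mm above the tiles.
- door_hinge (a point): Point on the door's upright hinge axis, 175 mm above the tiles, in the middle of the panel's 16 mm thickness. Its axes turn with the door: when shut, x points into the cupboard, y left along the panel, z up. The panel reaches from the hinge 278 mm to -y.
- cupboard: The white laminate cupboard itself, fixed: 280 wide (y), 180 deep (x), 300 high. Origin: centre of its underside, on the tiles; the door is on its -x side, the hinge axis at (-98, 138) mm.
- handle: Steel bow handle: upright round bar 10 mm thick, 100 long, a 10 mm leg to the door at its top and bottom. Origin: on the bar at the height of the top leg, 286 mm above the tiles, 35 mm in front of the door's face, at (-43, -245) mm from the hinge in the axes of point door_hinge. Axes as there; the legs run to +x.
- handle_grip (a point): Point on the handle's bar 20 mm below its top leg, 266 mm above the tiles: a place to pinch the bar from above with one finger on either side of it along the door.
- rack (a point): Grey plastic rack inside the door; middle of its floor, 96 mm above the tiles, at (62, -125) mm from the hinge in the axes of point door_hinge; axes as there. Two 76 mm square pockets, centres 40 mm to +y and -y of this point, walls 4 thick, 58 high. A pocket's centre is 54 mm from the door's inner face; the door's top is 204 mm above this floor.
- bottle: Cleaner bottle with the safety cap: white, square, 72 by 72, 112 high, round sloping shoulder up to 132, round neck 30 in diameter, mouth at 158; 0.3 to 0.6 kg. Stands loose in either pocket of the rack, which keeps it from turning. Origin: centre of its underside; z up. Two lugs 60 degrees wide on its neck, on the +x and -x sides.
- cap: Wide ribbed white safety cap on it: 48 in diameter, 25 high, 40 g. Origin: centre of its lower rim, 145 mm above the bottle's underside when on; z up. Locked, its x axis lies along the bottle's and it neither lifts nor turns. Pressed down 4 mm or more it turns anticlockwise (from above); turned 45 to 130 degrees (70 is good) it lifts off. 20 mm are free under its rim for fingertips.
- liner (a joint): Spring disc in the cap, bearing on the bottle's mouth: 0 when not pressed, else how far the cap is pressed down, in m, at most 0.006 (hard stop). Pressing takes 8 N to begin, 12 N at 4 mm, 13.5 N at 6 mm; it springs back.
- short_bottle: The neighbour in the rack's other pocket: white, same 72 mm square foot, only 121 high in all, small smooth screw cap 28 in diameter. Origin: centre of its underside. Stays in the rack.
- scraper: Stainless steel scraper lying flat, 95 by 110, 15 high. Origin: its underside's middle. Leave alone.
- spatula: Grey silicone spatula lying flat, 280 long, 11 high. Origin: near its middle. Leave alone.
- spoon_rest: White ceramic spoon rest, dish 106 in diameter with a 70 mm tail, 18 high. Origin: under the dish's centre. Leave alone.
- pot_brush: Red plastic pot brush with a round head, lying, 210 long, 41 high. Origin: under its middle. Leave alone.
- glass_jar: Empty glass jar with a bamboo lid, 90 in diameter, 141 high, right of the cupboard. Origin: centre of its underside. Leave alone.
- knob_a: Black plastic range knob lying on the tiles, 46 in diameter, 28 high. Origin: centre of its underside. Leave alone.
- knob_b: The other black range knob, alike. Leave alone.

How it is judged:
On the way, in this order (a step that is already met when the one before it is completed fails the run):
1. the door is being drawn open by its handle, with the fingers on the handle (contact force between handle and the fingers above 0.3 N and value of joint door above 0.15 rad), for 0.05 s.
2. the door stands wide open (at least 1.2 rad) (value of joint door above 1.2 rad), for 0.2 s.
3. the safety cap is pressed down against its spring (value of joint liner above 0.002 m), for 0.1 s.
4. the cap is turned out of its lock (more than 0.6 rad against the bottle) (angle between the x axis of cap and the x axis of bottle, either way round above 0.6 rad), for 0.1 s.
At the end, for the whole second after the job is handed in: Cap gripped by the fingers, still, touching no bottle or cupboard, 20 to 155 mm above its seat, within 35 mm of the bottle's axis and 0.35 rad of level; door open 1.1 rad or more; both bottles standing in the rack (12 mm), the cleaner bottle upright (0.12 rad) (contact force between cap and the fingers above 1 N and contact force between cap and bottle below 0.1 N and contact force between cap and cupboard below 0.1 N and contact force between cap and short_bottle below 0.1 N and z of cap in the frame of bottle between 0.165 and 0.3 m and horizontal distance between cap and bottle below 0.035 m and angle between cap's own z axis and vertical below 0.35 rad and linear speed of cap below 0.03 m/s and value of joint door above 1.1 rad and angle between bottle's own z axis and vertical below 0.12 rad and z of bottle in the frame of rack between -0.01 and 0.012 m and z of short_bottle in the frame of rack between -0.01 and 0.012 m); the arm keeps its last pose, push and grip.
It fails at once if a bottle is pulled up out of the rack (more than 30 mm) (z of any of bottle, short_bottle in the frame of rack above 0.03 m).
It fails at once if one of the things lying on the tiles is shoved (more than 40 mm) (distance of any of scraper, spatula, spoon_rest, pot_brush, glass_jar, knob_a, knob_b from where it was at the start of the episode above 0.04 m).
It also fails if it takes over 53 s, if anything falls off the work surface, if the arm or the gripper's body presses on something with over 40 N, if the wrist force passes 120 N, or if a joint passes its speed limit or range.

## Working session

There is one attempt and no reset: what is moved stays moved. The work goes in short steps, Python scripts to look and compute and a tool call to move; the robot and the scene stay as the last step left them, time stands still between calls to the robot, and variables do not carry over. Pictures are saved under pics/ and viewed, at most 10 in all, crops included, and the job is handed in when it is done.

Besides the shell and the picture viewer there is one more tool, called after ">>>" by a JSON object that holds its "op" and its "data". move_arm: Moves the arm, as the interface text tells. Its arguments: {"type":"object","properties":{"rows":{"type":"string"},"squeeze":{"type":"number"}},"required":["rows"]}

```bash
ls; mkdir -p pics; cat > h.py <<'E'
import numpy as np, cv2
from station import arm
from scipy.spatial.transform import Rotation as R
def grab(n,f):
    p,d=arm.grab_frame(n); cv2.imwrite(f'pics/{f}.png',p); np.save(f'pics/{f}.npy',d); return p,d
def w(n,d,u,v):
    m=arm.camera_model(n); z=d[v,u]; c=np.linalg.inv(m['mtx'])@[u,v,1]*z
    return (np.linalg.inv(m['camera_from_world'])@[*c,1])[:3]
E
python3 - <<'E'
from h import *
a,_=grab('scene','s0'); b,_=grab('top','t0')
cv2.imwrite('pics/both.png',cv2.resize(np.vstack([a,b]),(448,672))[:600] if 0 else np.hstack([cv2.resize(a,(400,300)),cv2.resize(b,(400,300))]))
s=arm.get_state();print(s)
for n in('scene','top'):
  print(np.linalg.inv(arm.camera_model(n)['camera_from_world']).round(3),arm.camera_model(n)['mtx'])
E
```

```text
pics
{'t': 0.1, 'q': array([ 1.58410799e+00,  3.59314022e-01,  1.11579499e-02, -2.95939042e-04,
       -1.22406960e+00, -2.88079653e-01]), 'qd': array([ 0.00058928, -0.0014459 ,  0.00230481,  0.00088131,  0.00140234,
        0.00111416]), 'joint_efforts': array([-1.13739294e-03, -5.84163380e+01,  2.93753779e+01,  7.01558411e+00,
        1.01938541e-02, -5.08195683e-05]), 'eef_pos': array([0.18307056, 0.64927362, 0.23372268]), 'ee_rot': array([ 3.14014316e+00, -1.39378505e-04, -2.74868651e-01]), 'force': array([ 0.12507662, -0.28438101,  0.80889407]), 'moment': array([ 0.00680254, -0.00360634,  0.04000456]), 'gripper_force': 0.0, 'width': 0.08783945480898679}
[[ 8.510e-01  5.000e-01 -1.600e-01  7.790e-01]
 [ 5.250e-01 -8.100e-01  2.630e-01 -3.410e-01]
 [ 1.000e-03 -3.080e-01 -9.510e-01  1.371e+00]
 [ 0.000e+00  0.000e+00  0.000e+00  1.000e+00]] [[360.37929844   0.         260.80288154]
 [  0.         360.37929844 192.76966916]
 [  0.           0.           1.        ]]
[[-0.017 -0.995  0.096  0.464]
 [-1.     0.015 -0.019  0.006]
 [ 0.018 -0.097 -0.995  1.297]
 [ 0.     0.     0.     1.   ]] [[399.46620881   0.         253.23317526]
 [  0.         399.46620881 194.15365249]
 [  0.           0.           1.        ]]
```

View pics/s0.png

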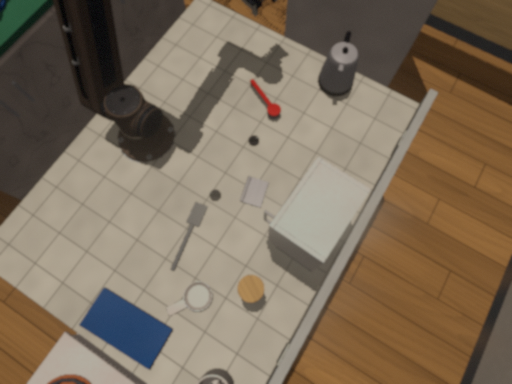

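View pics/t0.png

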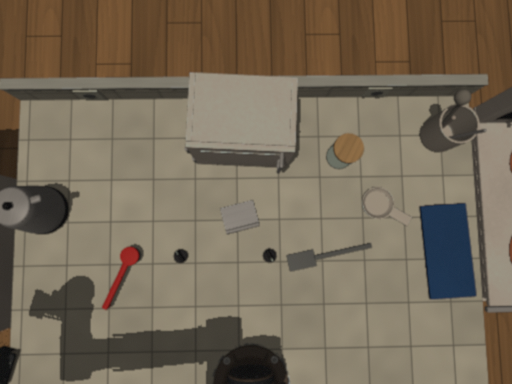

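The top view shows the cupboard at px (187–298, 73–165) and the handle at about (281,160). Next I'll measure both from depth.

```bash
cat >> h.py <<'E'
def cloud(n,d):
    m=arm.camera_model(n); v,u=np.mgrid[:384,:512]; c=np.stack([u,v,np.ones_like(u)],-1)@np.linalg.inv(m['mtx']).T*d[...,None]
    T=np.linalg.inv(m['camera_from_world']); return c@T[:3,:3].T+T[:3,3]
E
python3 - <<'E'
from h import *
d=np.load('pics/t0.npy');P=cloud('top',d)
roi=np.zeros(d.shape,bool);roi[60:185,170:320]=1
m=roi&(abs(P[...,2]-.3)<.012)&(d>0)
print('z',np.median(P[m][:,2]))
r=cv2.minAreaRect((P[m][:,:2]*1000).astype(np.float32));print(r,cv2.boxPoints(r).round())
for v in range(150,172,2): print(v,[tuple((P[v,u]*1000).astype(int)) for u in range(274,292,2)])
d=np.load('pics/s0.npy');P=cloud('scene',d)
roi=np.zeros(d.shape,bool);roi[150:275,250:380]=1
m=roi&(abs(P[...,2]-.3)<.012)&(d>0)
r=cv2.minAreaRect((P[m][:,:2]*1000).astype(np.float32));print(r,cv2.boxPoints(r).round())
b=cv2.imread('pics/t0.png')[130:180,180:310];cv2.imwrite('pics/c1.png',cv2.resize(b,None,fx=6,fy=6,interpolation=3))
E
```

```text
z 0.29921924936062544
((754.6307373046875, 13.341445922851562), (280.5685729980469, 236.40293884277344), 86.5771255493164) [[ 628. -120.]
 [ 864. -134.]
 [ 881.  146.]
 [ 645.  160.]]
150 [(np.int64(673), np.int64(-68), np.int64(296)), (np.int64(672), np.int64(-73), np.int64(298)), (np.int64(672), np.int64(-78), np.int64(298)), (np.int64(672), np.int64(-83), np.int64(299)), (np.int64(672), np.int64(-88), np.int64(297)), (np.int64(672), np.int64(-93), np.int64(297)), (np.int64(672), np.int64(-98), np.int64(299)), (np.int64(672), np.int64(-104), np.int64(296)), (np.int64(671), np.int64(-108), np.int64(302))]
152 [(np.int64(670), np.int64(-68), np.int64(287)), (np.int64(669), np.int64(-73), np.int64(288)), (np.int64(669), np.int64(-79), np.int64(287)), (np.int64(669), np.int64(-84), np.int64(288)), (np.int64(669), np.int64(-89), np.int64(287)), (np.int64(667), np.int64(-93), np.int64(296)), (np.int64(668), np.int64(-99), np.int64(292)), (np.int64(667), np.int64(-104), np.int64(295)), (np.int64(666), np.int64(-108), np.int64(301))]
154 [(np.int64(669), np.int64(-70), np.int64(262)), (np.
[... 3258 characters left out ...]
t64(-129), np.int64(-3)), (np.int64(674), np.int64(-135), np.int64(0)), (np.int64(674), np.int64(-141), np.int64(-1))]
170 [(np.int64(668), np.int64(-88), np.int64(3)), (np.int64(668), np.int64(-95), np.int64(-1)), (np.int64(631), np.int64(-82), np.int64(236)), (np.int64(629), np.int64(-86), np.int64(250)), (np.int64(668), np.int64(-115), np.int64(0)), (np.int64(668), np.int64(-121), np.int64(-1)), (np.int64(667), np.int64(-128), np.int64(1)), (np.int64(667), np.int64(-134), np.int64(2)), (np.int64(667), np.int64(-141), np.int64(1))]
((758.1928100585938, 14.649093627929688), (282.0054931640625, 234.22354125976562), 86.520751953125) [[ 633. -119.]
 [ 867. -133.]
 [ 884.  148.]
 [ 650.  162.]]
```

View pics/c1.png

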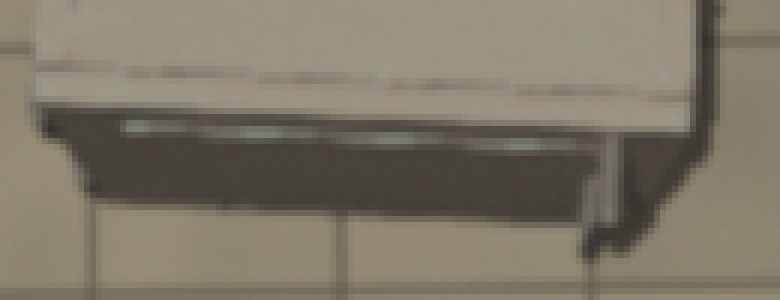

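>>> {"op": "move_arm", "data": {"rows": "0 0 -6.2 0 0 -0.045 0.06; 0 0 -6.2 0 0 -0.05 0.06; 0 0 0 0.035 0.05 0 0.06; 0 0 0 0.035 0.05 0 0.06; 0 0 0 0.035 0.05 0 0.06; 0 0 0 0.035 0.05 0 0.06; 0 0 0 0.035 0.05 0 0.06; 0 0 0 0.035 0.05 0 0.06", "squeeze": 30}}

```text
t: 1.1
eef_pos: [0.3758, 0.336, 0.3295]
ee_rot: [3.142, 0.0, -0.058]
force: [1.5, 1.2, 0.3]
width: 0.0596
gripper_force: 0.0
```

>>> {"op": "move_arm", "data": {"rows": "0 0 0 0.035 0.05 0 0.06; 0 0 0 0.035 0.05 0 0.06; 0 0 0 0.035 0.05 0 0.06; 0 0 0 0.035 0.05 0 0.06; 0 0 0 0.035 0.05 0 0.06; 0 0 0 0.03 0.05 0 0.06; 0 0 0 0.01 0.05 0 0.06; 0 0 0 0 0.02 0 0.06"}}

```text
t: 2.1
eef_pos: [0.5683, -0.0465, 0.3286]
ee_rot: [3.141, 0.002, -0.061]
force: [0.5, 0.9, 1.1]
width: 0.0599
gripper_force: 0.0
```

```bash
cat >> h.py <<'E'
def togo(p,rpy=None):
    s=arm.get_state(); A=R.from_euler('xyz',s['ee_rot'])
    print('pos',s['eef_pos'].round(4),'rpy',s['ee_rot'].round(3),'w',s['width'].round(4),'t',s['t'])
    print('shift tool',A.inv().apply(np.array(p)-s['eef_pos']).round(4))
    if rpy is not None: print('turn deg',np.degrees((A.inv()*R.from_euler('xyz',rpy)).as_rotvec()).round(2))
E
python3 - <<'E'
from h import *
togo([.637,-.086,.257],[np.pi,0,-.0602]);print(arm.get_state()['q'].round(2))
E
```

```text
Traceback (most recent call last):
  File "h.py", line 14, in togo
    print('pos',s['eef_pos'].round(4),'rpy',s['ee_rot'].round(3),'w',s['width'].round(4),'t',s['t'])
                                                                     ^^^^^^^^^^^^^^^^
AttributeError: 'float' object has no attribute 'round'
```

```bash
sed -i "s/s\['width'\].round(4)/s['width']/" h.py
python3 - <<'E'
from h import *
togo([.637,-.086,.257],[np.pi,0,-.0602]);print(arm.get_state()['q'].round(2))
E
```

```text
pos [ 0.5683 -0.0465  0.3286] rpy [ 3.141e+00  2.000e-03 -6.100e-02] w 0.05994941858906734 t 2.1
shift tool [0.0711 0.0352 0.0715]
turn deg [ 0.03  0.1  -0.05]
[ 0.26  0.14 -0.07 -0.   -1.36  1.25]
```

>>> {"op": "move_arm", "data": {"rows": "0 0 0 0.035 0.018 0 0.06; 0 0 0 0.034 0.018 0 0.06; 0 0 0 0 0 0 0.06; 0 0 0 0 0 0 0.06"}}

```text
t: 2.6
eef_pos: [0.6348, -0.0836, 0.3291]
ee_rot: [-3.142, 0.001, -0.058]
force: [0.4, -0.4, -0.3]
width: 0.06
gripper_force: 0.0
```

```bash
python3 - <<'E'
from h import *
togo([.637,-.086,.257],[np.pi,0,-.0602])
p,d=grab('wrist','w0'); m=arm.camera_model('wrist');print(m['mount'].round(3),m['mtx'].round(1))
E
```

```text
pos [ 0.6348 -0.0836  0.3291] rpy [-3.142e+00  1.000e-03 -5.800e-02] w 0.05995377347438268 t 2.6
shift tool [0.0024 0.0023 0.0721]
turn deg [-0.    0.05  0.11]
[[-0.    -0.958 -0.287  0.077]
 [ 1.    -0.    -0.     0.001]
 [ 0.    -0.287  0.958 -0.151]
 [ 0.     0.     0.     1.   ]] [[314.6   0.  260.2]
 [  0.  314.6 194.5]
 [  0.    0.    1. ]]
```

View pics/w0.png

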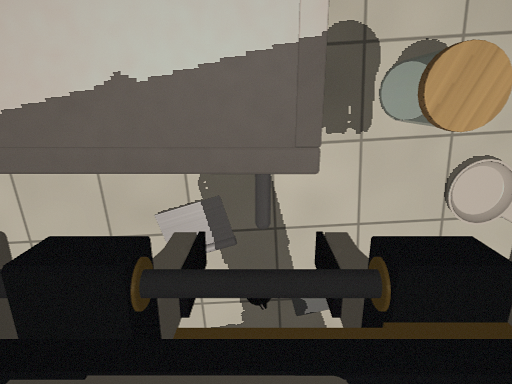

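The wrist view shows the handle centred between the fingers at px (263,175–228), about 2–3 mm off. I'll descend and grip it.

>>> {"op": "move_arm", "data": {"rows": "0 0 0 0.0025 0.0025 0.02 0.06; 0 0 0 0 0 0.03 0.06; 0 0 0 0 0 0.022 0.06; 0 0 0 0 0 0 0.06; 0 0 0 0 0 0 0; 0 0 0 0 0 0 0; 0 0 0 0 0 0 0; 0 0 0 0 0 0 0", "squeeze": 30}}

```text
t: 3.65
eef_pos: [0.6376, -0.0866, 0.2579]
ee_rot: [-3.141, -0.001, -0.058]
force: [-0.0, 0.1, 0.6]
width: 0.0257
gripper_force: 0.0
```

>>> {"op": "move_arm", "data": {"rows": "0 0 2 -0.0085 -0.0016 0 0; 0 0 3 -0.0127 -0.0025 0 0; 0 0 5 -0.0212 -0.0047 0 0; 0 0 5 -0.0212 -0.0047 0 0; 0 0 0 0 0 0 0"}}

```text
t: 4.28
eef_pos: [0.5761, -0.0633, 0.2583]
ee_rot: [-3.141, -0.001, -0.32]
force: [0.7, 0.1, 1.0]
width: 0.0008
gripper_force: 0.0
```

>>> {"op": "move_arm", "data": {"rows": "0 0 0 0 0 0 0.06; 0 0 0 0 0 0 0.06; 0 0 0 0 0 0 0.06; 0 0 0 0 0 0 0.06; 0 0 0 0 0 0 0.06; 0 0 -5 0 0 0 0.06; 0 0 -5 0 0 0 0.06; 0 0 -5 0 0 0 0.06"}}

```text
t: 5.28
eef_pos: [0.5769, -0.0637, 0.2576]
ee_rot: [3.142, -0.0, -0.055]
force: [0.1, 0.1, 0.8]
width: 0.06
gripper_force: 0.0
```

```bash
python3 - <<'E'
from h import *
togo([.637,-.086,.257],[np.pi,0,-.0602])
p,d=grab('wrist','w1')
E
```

```text
pos [ 0.5769 -0.0637  0.2576] rpy [ 3.142 -0.    -0.055] w 0.05997519900951682 t 5.275
shift tool [0.0613 0.019  0.0006]
turn deg [ 0.   -0.    0.27]
```

View pics/w1.png

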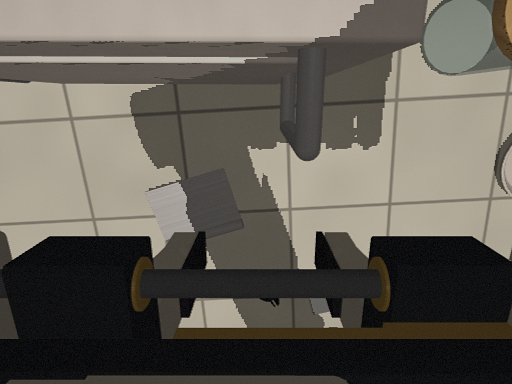

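The door is still shut, with the bar end at px (308,150). I'll go back and wait for the full close this time.

>>> {"op": "move_arm", "data": {"rows": "0 0 0 0 0.0193 0 0.06; 0 0 0 0.03 0 0 0.06; 0 0 0 0.031 0 0 0.06; 0 0 0 0 0 0 0.0; 0 0 0 0 0 0 0; 0 0 0 0 0 0 0; 0 0 0 0 0 0 0; 0 0 0 0 0 0 0"}}

```text
t: 6.32
eef_pos: [0.6364, -0.0864, 0.258]
ee_rot: [-3.141, -0.001, -0.058]
force: [0.4, 0.3, 1.1]
width: 0.0152
gripper_force: 0.0
```

>>> {"op": "move_arm", "data": {"rows": "0 0 0 0 0 0 0; 0 0 0 0 0 0 0; 0 0 0 0 0 0 0; 0 0 0 0 0 0 0; 0 0 0 0 0 0 0"}}

```text
t: 6.95
eef_pos: [0.6366, -0.0852, 0.2579]
ee_rot: [-3.14, -0.0, -0.058]
force: [-1.8, 5.2, 2.3]
width: 0.0095
gripper_force: 30.0
```

Gripped. I'll draw the door open.

>>> {"op": "move_arm", "data": {"rows": "0 0 2 -0.0085 -0.0016 0 0; 0 0 3 -0.0127 -0.0025 0 0; 0 0 5 -0.0212 -0.0047 0 0; 0 0 5 -0.0212 -0.0047 0 0; 0 0 5 -0.0212 -0.0047 0 0; 0 0 5 -0.0212 -0.0047 0 0; 0 0 5 -0.0212 -0.0047 0 0; 0 0 5 -0.0212 -0.0047 0 0"}}

```text
t: 7.95
eef_pos: [0.5083, -0.0091, 0.2578]
ee_rot: [-3.14, -0.001, -0.672]
force: [4.8, 3.1, -2.5]
width: 0.0093
gripper_force: 30.0
```

>>> {"op": "move_arm", "data": {"rows": "0 0 5 -0.0212 -0.0047 0 0; 0 0 5 -0.0212 -0.0047 0 0; 0 0 5 -0.0212 -0.0047 0 0; 0 0 5 -0.0212 -0.0047 0 0; 0 0 5 -0.0212 -0.0047 0 0; 0 0 5 -0.0212 -0.0047 0 0; 0 0 5 -0.0212 -0.0047 0 0; 0 0 5 -0.0212 -0.0047 0 0"}}

```text
t: 8.95
eef_pos: [0.4448, 0.1487, 0.2578]
ee_rot: [-3.142, -0.0, -1.37]
force: [2.9, -1.3, -2.1]
width: 0.0095
gripper_force: 30.0
```

>>> {"op": "move_arm", "data": {"rows": "0 0 5 -0.0212 -0.0047 0 0; 0 0 5 -0.0212 -0.0047 0 0; 0 0 3 -0.0127 -0.0025 0 0; 0 0 0 0 0 0 0; 0 0 0 0 0 0 0.05; 0 0 0 0 0 0 0.05; 0 0 0 0 0 0 0.05; 0 0 0 0 0 0 0.05"}}

```text
t: 9.95
eef_pos: [0.4501, 0.2043, 0.2576]
ee_rot: [-3.142, 0.0, -1.594]
force: [-0.6, 0.1, 0.0]
width: 0.0439
gripper_force: 0.0
```

>>> {"op": "move_arm", "data": {"rows": "0 0 0 0 0 -0.03 0.06; 0 0 0 0 0 -0.05 0.06; 0 0 0 0 0 -0.05 0.06; 0 0 0 0 0 -0.02 0.06; 0 0 0 0 0 0 0.06"}}

```text
t: 10.58
eef_pos: [0.4505, 0.2047, 0.4091]
ee_rot: [-3.139, 0.002, -1.594]
force: [-0.1, 0.2, -0.5]
width: 0.0602
gripper_force: 0.0
```

```bash
python3 - <<'E'
from h import *
togo([.6,.09,.33]);print(arm.get_state()['q'].round(2))
a,_=grab('scene','s1'); b,_=grab('top','t1')
cv2.imwrite('pics/c2.png',np.hstack([cv2.resize(a[130:280,220:370],(400,400)),cv2.resize(b[60:210,180:330],(400,400))]))
E
```

```text
pos [0.4505 0.2047 0.4091] rpy [-3.139e+00  2.000e-03 -1.594e+00] w 0.06022151445076428 t 10.575
shift tool [ 0.1113 -0.152   0.0793]
[ 0.82 -0.01 -0.06  0.   -1.52 -0.85]
```

View pics/c2.png

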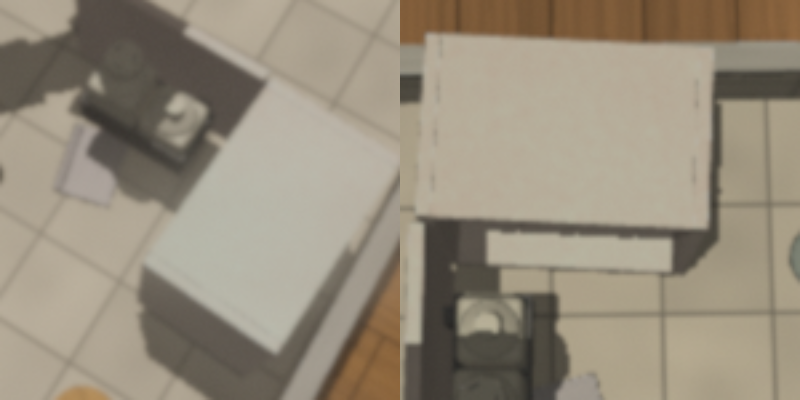

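The door stands wide open. Both bottles are in the rack, hinge-side at crop px (487,320) and outer at (490,385). I'll use depth to tell which is taller.

```bash
python3 - <<'E'
from h import *
for n,f in(('scene','s1'),('top','t1')):
  P=cloud(n,np.load(f'pics/{f}.npy')).reshape(-1,3)
  b=(P[:,0]>.47)&(P[:,0]<.675)&(P[:,1]>.02)&(P[:,1]<.14)
  for lo,hi in((.25,.275),(.205,.225)):
    Q=P[b&(P[:,2]>lo)&(P[:,2]<hi)]; print(n,lo,len(Q)); 
    if len(Q)>3: print(np.percentile(Q,[2,50,98],axis=0).round(3).tolist(), 'rectc',cv2.minEnclosingCircle((Q[:,:2]*1000).astype(np.float32)))
E
```

```text
scene 0.25 169
[[0.509, 0.076, 0.253], [0.53, 0.096, 0.265], [0.551, 0.12, 0.269]] rectc ((529.18994140625, 98.3315658569336), 24.885154724121094)
scene 0.205 234
[[0.499, 0.065, 0.205], [0.55, 0.085, 0.214], [0.619, 0.127, 0.223]] rectc ((559.6121215820312, 82.49031066894531), 64.39994049072266)
top 0.25 271
[[0.504, 0.075, 0.26], [0.525, 0.098, 0.265], [0.546, 0.119, 0.27]] rectc ((525.0733032226562, 97.59329986572266), 23.988378524780273)
top 0.205 376
[[0.493, 0.065, 0.205], [0.534, 0.091, 0.212], [0.614, 0.13, 0.219]] rectc ((552.0827026367188, 99.58253479003906), 66.39745330810547)
```

The taller one is in the outer pocket, cap at (0.528, 0.098), top at z 0.266.

>>> {"op": "move_arm", "data": {"rows": "0 0 0 0.035 -0.027 0 0.065; 0 0 0 0.035 -0.027 0 0.065; 0 0 0 0.035 -0.026 0 0.065; 0 0 0 0 0 0 0.065; 0 0 0 0 0 0.04 0.065; 0 0 0 0 0 0.039 0.065; 0 0 0 0 0 0 0.065; 0 0 0 0 0 0 0.065"}}

```text
t: 11.68
eef_pos: [0.528, 0.0979, 0.3299]
ee_rot: [-3.14, -0.0, -1.594]
force: [1.2, -0.5, 0.3]
width: 0.065
gripper_force: 0.0
```

```bash
python3 - <<'E'
from h import *
togo([.528,.098,.254],[np.pi,0,-1.594])
s=arm.get_state(); A=R.from_euler('xyz',s['ee_rot']); m=arm.camera_model('wrist')
p,d=grab('wrist','w2'); v,u=np.mgrid[:384,:512]
c=np.stack([u,v,np.ones_like(u)],-1)@np.linalg.inv(m['mtx']).T*d[...,None]
M=m['mount'];P=c@M[:3,:3].T+M[:3,3];W=A.apply(P.reshape(-1,3))+s['eef_pos']
Q=W[(abs(W[:,0]-.528)<.04)&(abs(W[:,1]-.098)<.04)&(abs(W[:,2]-.264)<.008)]
print(len(Q),np.percentile(Q,[2,50,98],axis=0).round(4).tolist(),cv2.minEnclosingCircle((Q[:,:2]*1000).astype(np.float32)))
Q=W[(abs(W[:,2]-.3)<.008)&(W[:,1]>.1)];print(np.percentile(Q,[2,50,98],axis=0).round(4).tolist())
E
```

```text
pos [0.528  0.0979 0.3299] rpy [-3.14  -0.    -1.594] w 0.06499466858797305 t 11.675
shift tool [-0.0001  0.0001  0.0759]
turn deg [-0.07 -0.01  0.02]
3282 [[0.5049, 0.0754, 0.2593], [0.5258, 0.0958, 0.2664], [0.5471, 0.1181, 0.2677]] ((525.867431640625, 98.08441162109375), 24.43587303161621)
[[0.476, 0.151, 0.2926], [0.5281, 0.1572, 0.3001], [0.5802, 0.1676, 0.3015]]
```

View pics/w2.png

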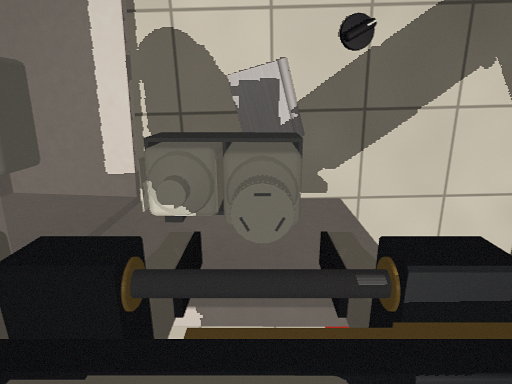

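The cap is centred at px (262,203), world (0.526, 0.098), top 0.266. I'll descend and grip.

>>> {"op": "move_arm", "data": {"rows": "0 0 0 0 0.002 0.025 0.065; 0 0 0 0 0 0.03 0.065; 0 0 0 0 0 0.02 0.065; 0 0 0 0 0 0 0.065; 0 0 0 0 0 0 0.03; 0 0 0 0 0 0 0.03; 0 0 0 0 0 0 0.03; 0 0 0 0 0 0 0.03", "squeeze": 55}}

```text
t: 12.72
eef_pos: [0.5261, 0.0979, 0.2548]
ee_rot: [-3.14, 0.001, -1.594]
force: [-1.2, 0.7, 6.2]
width: 0.0466
gripper_force: 55.0
```

>>> {"op": "move_arm", "data": {"rows": "0 0 0 0 0 0 0.03; 0 0 0 0 0 0 0.03"}}

```text
t: 12.98
eef_pos: [0.5261, 0.0979, 0.2548]
ee_rot: [-3.14, 0.001, -1.594]
force: [-1.1, 0.8, 5.9]
width: 0.0466
gripper_force: 55.0
```

>>> {"op": "move_arm", "data": {"rows": "0 0 0 0 0 0.002 0.03; 0 0 0 0 0 0.002 0.03; 0 0 0 0 0 0.0015 0.03; 0 0 0 0 0 0 0.03; 0 0 0 0 0 0 0.03"}}

```text
t: 13.6
eef_pos: [0.5263, 0.0978, 0.2502]
ee_rot: [-3.139, 0.001, -1.594]
force: [-3.9, 1.2, 10.9]
width: 0.0468
gripper_force: 55.0
```

>>> {"op": "move_arm", "data": {"rows": "0 0 0 0 0 0.0015 0.03; 0 0 0 0 0 0.001 0.03; 0 0 0 0 0 0 0.03; 0 0 0 0 0 0 0.03"}}

```text
t: 14.1
eef_pos: [0.5266, 0.0976, 0.2487]
ee_rot: [-3.137, 0.001, -1.593]
force: [-5.4, -0.5, 17.2]
width: 0.0465
gripper_force: 55.0
```

At the hard stop (17 N). Twisting anticlockwise.

>>> {"op": "move_arm", "data": {"rows": "0 0 -5 0 0 0 0.03; 0 0 -10 0 0 0 0.03; 0 0 -10 0 0 0 0.03"}}

```text
t: 14.48
eef_pos: [0.5276, 0.0979, 0.2487]
ee_rot: [-3.136, -0.001, -1.152]
force: [-0.4, -0.5, 13.1]
width: 0.0467
gripper_force: 55.0
```

>>> {"op": "move_arm", "data": {"rows": "0 0 -10 0 0 0 0.03; 0 0 -10 0 0 0 0.03; 0 0 -10 0 0 0 0.03; 0 0 -10 0 0 0 0.03; 0 0 -8 0 0 0 0.03; 0 0 0 0 0 0 0.03; 0 0 0 0 0 0 0.03"}}

```text
t: 15.35
eef_pos: [0.5278, 0.0982, 0.2487]
ee_rot: [-3.138, -0.006, -0.319]
force: [0.4, 1.1, 13.6]
width: 0.0466
gripper_force: 55.0
```

```bash
python3 - <<'E'
from h import *
togo([.526,.098,.31],[np.pi,0,-.32]);s=arm.get_state();print(s['force'],s['moment'],s['q'].round(2))
p,d=grab('wrist','w3')
E
```

```text
pos [0.5278 0.0982 0.2487] rpy [-3.138 -0.006 -0.319] w 0.046632643726772414 t 15.35
shift tool [-0.0013  0.0005 -0.0613]
turn deg [-0.19 -0.32  0.05]
[ 0.41302322  1.07277751 13.5847947 ] [ 0.23282465 -0.038987    0.07792626] [ 0.55  0.12 -0.28  0.   -1.17  0.7 ]
```

View pics/w3.png

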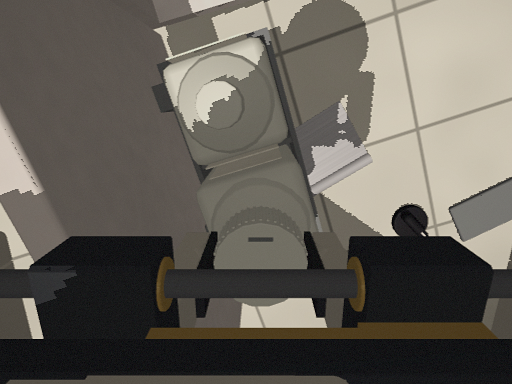

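The cap turned with the gripper: its mark at (260,240) holds its place in the view while the bottle square has rotated by about 73°. Lifting gently.

>>> {"op": "move_arm", "data": {"rows": "0 0 0 0 0 -0.004 0.03; 0 0 0 0 0 -0.005 0.03; 0 0 0 0 0 -0.006 0.03; 0 0 0 0 0 0 0.03"}}

```text
t: 15.9
eef_pos: [0.5257, 0.0976, 0.2608]
ee_rot: [-3.141, -0.001, -0.32]
force: [0.6, -1.0, 0.3]
width: 0.0467
gripper_force: 55.0
```

>>> {"op": "move_arm", "data": {"rows": "0 0 0 0 0 -0.01 0.03; 0 0 0 0 0 -0.015 0.03; 0 0 0 0 0 -0.015 0.03; 0 0 0 0 0 -0.012 0.03; 0 0 0 0 0 0 0.03; 0 0 0 0 0 0 0.03; 0 0 0 0 0 0 0.03"}}

```text
t: 16.77
eef_pos: [0.5252, 0.0975, 0.312]
ee_rot: [3.141, 0.001, -0.32]
force: [0.2, -0.2, -0.8]
width: 0.0464
gripper_force: 55.0
```

```bash
python3 - <<'E'
from h import *
togo([.526,.098,.31]);s=arm.get_state();print(s['force'],s['gripper_force'])
p,d=grab('wrist','w4'); a,_=grab('top','t4')
cv2.imwrite('pics/c4.png',np.hstack([p[100:],cv2.resize(a[90:230,180:320],(284,284))]))
P=cloud('top',np.load('pics/t4.npy')).reshape(-1,3)
Q=P[(abs(P[:,2]-.3)<.01)&(P[:,0]<.66)&(P[:,1]>.12)];print(np.percentile(Q,[5,50,95],axis=0).round(3))
E
```

```text
pos [0.5252 0.0975 0.312 ] rpy [ 3.141e+00  1.000e-03 -3.200e-01] w 0.04640745183895247 t 16.775
shift tool [ 0.0006 -0.0007  0.002 ]
[ 0.22903717 -0.15955414 -0.75361636] 54.99952007434331
[[0.418 0.153 0.291]
 [0.445 0.16  0.299]
 [0.469 0.179 0.302]]
```

View pics/c4.png

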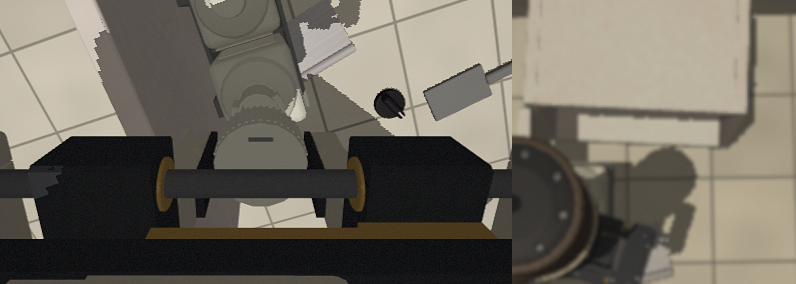

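The cap is held at px (260,145) in the crop, clear above the neck. The bottle is still in the rack and the door is open.

```bash
python3 -c "from station import arm; print(arm.job_done())"
```

```text
the job is handed in; nothing more can be done
None
```

I handed the job in at about 17 s: the door is open to about 1.5 rad, both bottles are standing in the rack, and the safety cap is off and gripped level about 55 mm above the open neck; the judge's result wasn't shown.

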